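# Hang the loaded vial carrier on the drying rail

## Task

Take the carrier that holds two vials and hook it over the steel rail near the rail's right-hand end (right as the robot sees it). Then, keeping it hooked on the rail, slide it along to the left until its hook sits centred over the black band on the rail, and leave it hanging there freely. Leave the empty carrier where it stands.

Things in the scene. Friction and masses are not known exactly. Their poses are not given: they have to be found in the camera images.
- carrier_hook (a point): Loaded carrier (upright hanger with two capped vials fixed in its tray): inside top of its hook, 135 mm above its underside. z up, y along the tray (along the rail when hung), x to the hook's mouth, which faces away from the robot. Roof-shaped hook, 32 mm wide inside; lip on +x, tip 28 mm below this point; strap on -x. Vial caps 75 mm below: the rail enters from +x between lip and caps, then lower.
- carrier_tab (a point): Centre of the black grip tab on top of the loaded carrier, 30 mm above its hook point, same axes. Tab 12 mm thick (x), 30 mm wide (y), 43 mm of it free: grip from above across the thickness. The carrier is 187 mm tall, about 170 g, tray 50 mm (x) by 100 mm (y) by 18 mm high; the strap is 30 mm wide (y), 5 mm thick, 16 to 21 mm out. It stands left or right in front of the rail.
- rail_mid (a point): Steel rail, 12 mm thick, 440 mm long, level, its axis 190 mm above the table, fixed on a post at each end (24 mm square, tops 5 mm above the axis). The point: mid length, on the axis. y along the rail to its left end, x away from the robot, z up. Hook the carrier on about 120 mm right of this point (at y = -120 mm). When it hangs, the hook point is 8 mm above the axis.
- mark (a point): Black rubber band round the rail, 20 mm long and 16 mm across; the hook passes over it freely. The point is its centre, on the rail's axis; axes as the rail's. It lies 50 to 140 mm left of the rail's middle.
- spare_hook (a point): Inside top of the hook of the empty carrier: loose, same shape and size as the loaded one, same axes, but no vials in its tray. It stands in the other place, left or right, and stays there.

How it is judged (in metres and radians):
On the way, in this order (a step that is already met when the one before it is completed fails the run):
1. the loaded carrier's hook is over the rail, down on it, near the right-hand end (60 to 200 mm right of the middle) (x of carrier_hook in the frame of rail_mid between -0.016 and 0.016 m and z of carrier_hook in the frame of rail_mid between -0.004 and 0.022 m and y of carrier_hook in the frame of rail_mid between -0.2 and -0.06 m), for 0.1 s.
2. it slides past the rail's middle (from 45 mm right of it to 15 mm left of it) still hooked: hook point no more than 22 mm above the rail's axis (x of carrier_hook in the frame of rail_mid between -0.016 and 0.016 m and z of carrier_hook in the frame of rail_mid between -0.004 and 0.022 m and y of carrier_hook in the frame of rail_mid between -0.045 and 0.015 m), for 0.04 s.
3. its hook is over the band within 15 mm along the rail, on the rail (x of carrier_hook in the frame of rail_mid between -0.016 and 0.016 m and z of carrier_hook in the frame of rail_mid between -0.004 and 0.022 m and y of carrier_hook in the frame of mark between -0.015 and 0.015 m), for 0.1 s.
At the end, for the whole second after the job is handed in: The loaded carrier hangs at rest by its hook from the rail, upright within 10 degrees and square to the rail within 15 degrees, its hook point within 15 mm of the band's centre along the rail; the empty carrier is within 30 mm of where it stood (x of carrier_hook in the frame of rail_mid between -0.012 and 0.012 m and z of carrier_hook in the frame of rail_mid between 0 and 0.014 m and y of carrier_hook in the frame of mark between -0.015 and 0.015 m and angle between carrier_hook's own z axis and vertical below 0.18 rad and angle between the y axis of carrier_hook and the y axis of rail_mid, either way round below 0.26 rad and contact force between carrier and rail_stand above 0.4 N and linear speed of carrier below 0.05 m/s and distance of spare_hook from where it was at the start of the episode below 0.03 m); the robot touches nothing.
It fails at once if the empty carrier is moved by more than 30 mm or tipped (distance of spare_hook from where it was at the start of the episode above 0.03 m or angle between spare_hook's own z axis and vertical above 0.5 rad).
It also fails if it takes over 51 s, if anything falls off the work surface, if the arm or the gripper's body presses on something with over 40 N, if the wrist force passes 120 N, or if a joint passes its speed limit or range.

## Robot

A 7-joint arm with a two-finger parallel gripper is mounted at the origin on the work surface. World frame = base frame: x ahead of the robot, y to its left, z up, the work surface at z = 0. Lengths are in m, angles in degrees, forces in N, time in s.
With the tool pointing down it reaches from about 0.425 to 0.875 m from the base axis. Payload 4.7 kg.
Tool frame: the origin (TCP) lies at the very end of the fingers, on their centre line; the grasp point (between the pads) lies 19 mm behind it; z points along the fingers, x is the direction in which the jaws open and shut, and the axes are right-handed (so a half turn about z gives the same grasp; the last joint's range is limited). The gripper opens to 87 mm and grips with 3 to 60 N. Pads are 19 mm wide; open, the fingers measure 117 mm over their backs; the gripper's body (75 mm by 190 mm) begins 51 mm behind the grasp point.
Start: joints at [-75.51, 18.392, -4.016, 83.108, 1.295, 78.541, -3.26], TCP at [0.154, 0.632, 0.223] pointing down, gripper open.
Joint ranges: [-163.93, 163.93], [-17.29, 119.83], [-79.2, 71.16], [3.27, 140.29], [-89.18, 269.18], [5.43, 117.66], [-154.24, 154.24]. Speed limits (degrees/s): [147.25, 147.25, 180, 180, 180, 180, 180].

## Interface

Orientations are given as [roll, pitch, yaw] about the fixed x, y, z axes, in that order (R = Rz(yaw) Ry(pitch) Rx(roll)).
In Python, from cell import sensors, vision, env gives the robot as it stands.
- The arm moves only by the shell command python3 -m inch 'ROWS' [OPENING] [FORCE]. ROWS is a JSON object of lists of equal length, an entry for each row: "dp": the shift along the tool's x, y, z in m, a list of three; "turn": the turn about the tool's z in degrees. A call has 1 to 8 rows; each row shifts and turns the commanded pose from where the row before left it, along the tool's axes as they then stand; what a row does not reach is not made up. A row lasts 1/8 s, in which the tool goes at most 62.5 mm and 10.7 degrees, less where a joint would pass 70% of its speed; a pose out of reach is approached as far as the arm can. A call is refused whole if a number of a shift passes 0.0625 or a number of a turn 10.7, either way. A call with a gripper value outside its range is refused whole. OPENING is the closure, from -1 (fully open) to 1 (shut), set as the call begins (- or left out, the last holds). The fingers move at their own pace and stop on an object; FORCE is the grip in N (left out, the last holds). Time passes only in rows, so rows that do not move let the fingers close. It gives the time, the measured TCP pose, the force and the opening at its end, in the units of the state.
- sensors.get_obs(): the state, without advancing time (a new reading comes with each control period).
- vision.read_camera(name): name is "scene" or "top"; returns the picture (384x512x3 uint8, blue, green, red); there is no depth.
- vision.get_calibration(name): a dict with "K" (3x3 intrinsics, pixels), "k1" (the pictures are not rectified: a ray, as slopes to the right and down, at radius r is drawn at 1 + k1 r^2 times it, then the intrinsics apply), "pose" (4x4, takes a point from camera to world coordinates). Camera axes: x right, y down, z forward; pixel columns grow to the right and rows downward; lengths in m; the calibration is good to about 2 mm. A picture is of the moment at which its call begins. get_calibration takes no time and is no camera call.
- env.sign_off(): hands the job in, once; it reports no verdict.
The state is a dict: "time_s": time; "qpos": joint angles; "joint_velocities": joint speeds; "effort": joint torques, N m; "tool_pos": TCP position; "tool_rot": TCP orientation; "force": force on the tool from outside, world axes, zero at the start; "wrist_torque": the same for the moment, N m; "grip_width": finger opening in m.
Only numpy, scipy, OpenCV 4.12 (cv2) and the standard library are available. Lean on these libraries where they do the work, as an engineer would, in place of code of your own. Each camera call takes 0.05 s, during which the arm holds its last target.

## Working session

There is one attempt and no reset: what is moved stays moved. The work goes in short steps, Python scripts to look and compute and a shell command to move; the robot and the scene stay as the last step left them, time stands still between calls to the robot, and variables do not carry over. Pictures are saved under pics/ and viewed, and the job is handed in when it is done.

```bash
ls; mkdir -p pics
python3 - <<'E'
from cell import sensors, vision, env
import cv2
print(sensors.get_obs())
for n in("scene","top"):
    c=vision.get_calibration(n);print(n,c)
    cv2.imwrite(f"pics/{n}0.png",vision.read_camera(n))
E
```

```text
pics
{'time_s': 0.0, 'qpos': array([-75.51156864,  18.43631672,  -4.0173331 ,  83.17357545,
         1.29575701,  78.53971236,  -3.25893401]), 'joint_velocities': array([ 0.01053062, -0.03020045,  0.02345331,  0.00932886,  0.02243886,
        0.04136163, -0.07728064]), 'effort': array([ 2.31127542e-04, -4.91293716e+01, -4.03679274e-01, -3.12529492e+01,
       -6.37595449e-02,  4.39919543e-02,  1.93324217e-04]), 'tool_pos': array([0.15363842, 0.63103028, 0.22150446]), 'tool_rot': array([1.79994160e+02, 1.04314988e-01, 7.63242101e+01]), 'force': array([ 0.25416089,  0.56570163, -0.46293512]), 'wrist_torque': array([ 0.0084224 , -0.00370489,  0.04411495]), 'grip_width': 0.08668155367186406}
scene {'K': array([[487.72623562,   0.        , 260.73877075],
       [  0.        , 487.72623562, 193.5125573 ],
       [  0.        ,   0.        ,   1.        ]]), 'k1': -0.004368261611153121, 'pose': array([[-0.1945853 ,  0.78431722, -0.58905267,  1.06093644],
       [ 0.98075445,  0.14574986, -0.12991413,  0.04125578],
       [-0.01603955, -0.60299541, -0.79758339,  0.87807318],
       [ 0.        ,  0.        ,  0.        ,  1.        ]])}
top {'K': array([[383.91458638,   0.        , 254.626751  ],
       [  0.        , 383.91458638, 192.34814178],
       [  0.        ,   0.        ,   1.        ]]), 'k1': -0.11840568191741489, 'pose': array([[-0.02011908, -0.9918818 ,  0.12556162,  0.45421248],
       [-0.99950273,  0.02300379,  0.02156681, -0.09736638],
       [-0.02428012, -0.12506527, -0.99185138,  0.88511208],
       [ 0.        ,  0.        ,  0.        ,  1.        ]])}
```

View pics/scene0.png

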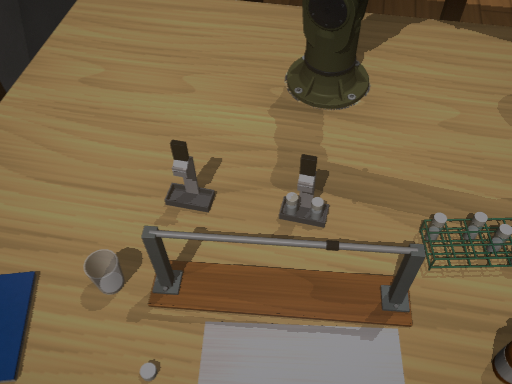

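View pics/top0.png

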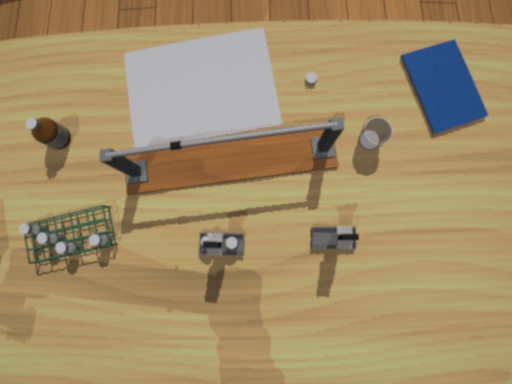

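The scene picture shows the loaded carrier (two white caps) at about (305,190) and the empty one at (188,180). The rail runs from (150,233) to (420,252), with its band at about (333,245). In the top picture the loaded carrier is at (220,243), the empty one at (335,237), and the band at (176,145). Next I'll enlarge these areas.

Run:
```python
import cv2
s=cv2.imread("pics/scene0.png");t=cv2.imread("pics/top0.png")
def crop(im,x0,y0,x1,y1,f,n): cv2.imwrite(n,cv2.resize(im[y0:y1,x0:x1],None,fx=f,fy=f,interpolation=cv2.INTER_CUBIC))
crop(s,270,140,370,215,8,"pics/s_load.png")
crop(s,135,215,435,275,2.6,"pics/s_rail.png")
crop(t,190,220,290,280,8,"pics/t_load.png")
crop(t,95,110,355,190,3,"pics/t_rail.png")
```

```text
(no output)
```

View pics/s_load.png

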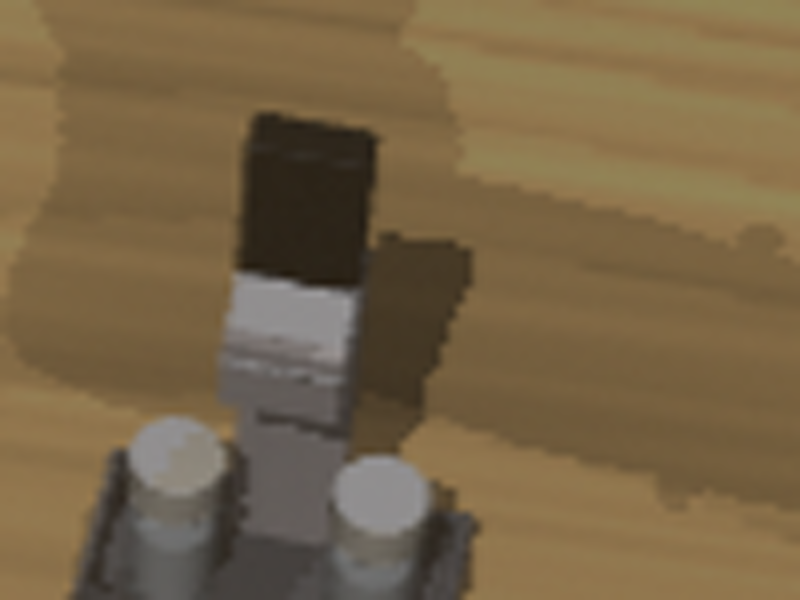

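View pics/s_rail.png

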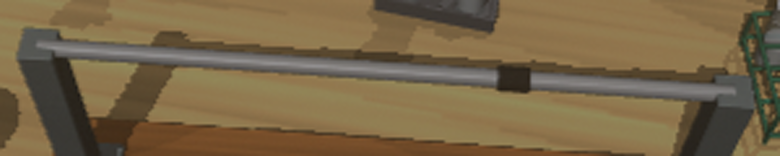

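View pics/t_load.png

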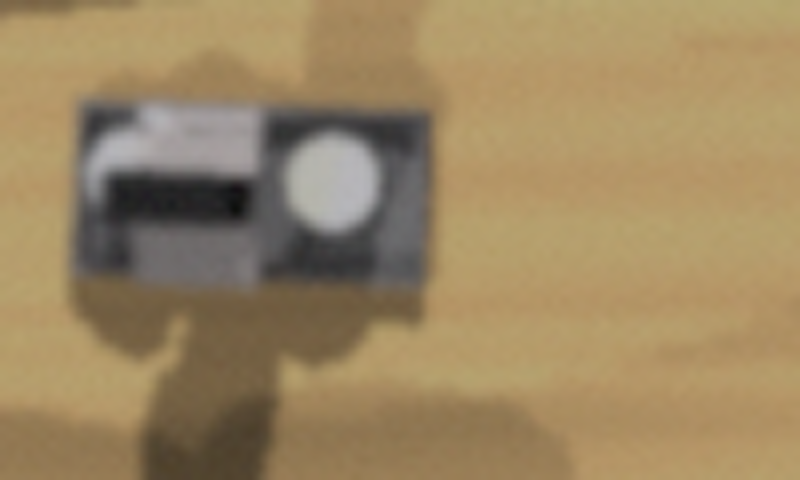

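View pics/t_rail.png

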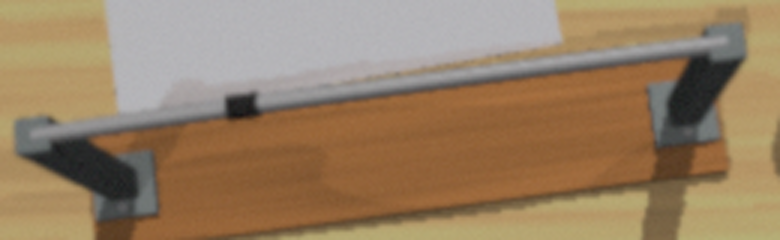

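```bash
cat > h.py <<'E'
from cell import sensors, vision, env
import numpy as np, cv2
def ray(n,u,v):
    c=vision.get_calibration(n);K=c["K"]
    a=np.array([(u-K[0,2])/K[0,0],(v-K[1,2])/K[1,1]]);p=a.copy()
    for _ in range(20): p=a/(1+c["k1"]*(p@p))
    d=c["pose"][:3,:3]@np.array([p[0],p[1],1.]);return c["pose"][:3,3],d/np.linalg.norm(d)
def tri(ps,pt):
    o1,d1=ray("scene",*ps);o2,d2=ray("top",*pt)
    s=np.linalg.lstsq(np.c_[d1,-d2],o2-o1,rcond=None)[0]
    a=o1+s[0]*d1;b=o2+s[1]*d2
    return (a+b)/2,np.linalg.norm(a-b)
def atz(n,u,v,z):
    o,d=ray(n,u,v);return o+d*(z-o[2])/d[2]
def proj(n,P):
    c=vision.get_calibration(n);T=np.linalg.inv(c["pose"]);q=T[:3,:3]@np.asarray(P)+T[:3,3]
    p=q[:2]/q[2];p=p*(1+c["k1"]*(p@p));return c["K"][:2,:2]@p+c["K"][:2,2]
E
python3 - <<'E'
from h import *
np.set_printoptions(precision=4,suppress=True)
Z=lambda x,y,f,ox,oy:((x+.5)/f-.5+ox,(y+.5)/f-.5+oy)
S=lambda x,y:Z(x,y,8,270,140); T=lambda x,y:Z(x,y,8,190,220)
R=lambda x,y:Z(x,y,2.6,135,215); Q=lambda x,y:Z(x,y,3,95,110)
for n,a,b,z in [("tab",S(314,140),T(173,196),.187),("right",R(40,45),Q(727,41),.19),("left",R(735,92),Q(38,134),.19),("band",R(514,79),Q(242,105),.19)]:
    print(n,*tri(a,b),atz("scene",*a,z),atz("top",*b,z))
# tray corners scene/top top-edge z .018
for p in [(78,105),(430,110),(425,285),(75,275)]: print(atz("top",*T(*p),.01))
# tab front top edge in scene
print(atz("scene",*S(248,150),.187),atz("scene",*S(373,165),.187),atz("scene",*S(258,113),.187),atz("scene",*S(378,130),.187))
E
```

```text
tab [ 0.4496 -0.0003  0.1864] 0.00222124943090202 [0.4498 0.0008 0.187 ] [ 0.4499 -0.0015  0.187 ]
right [ 0.6678 -0.2376  0.193 ] 0.0023988893352609427 [ 0.666  -0.2376  0.19  ] [ 0.6691 -0.2394  0.19  ]
left [0.621  0.1982 0.1918] 0.004134353876397406 [0.619  0.2006 0.19  ] [0.6216 0.1967 0.19  ]
band [0.6356 0.0647 0.191 ] 0.00021911102122338565 [0.635  0.0648 0.19  ] [0.6359 0.0648 0.19  ]
[0.4751 0.0499 0.01  ]
[ 0.4718 -0.0507  0.01  ]
[ 0.4225 -0.0485  0.01  ]
[0.4269 0.0511 0.01  ]
[ 0.4557 -0.014   0.187 ] [0.455  0.0154 0.187 ] [ 0.4438 -0.0133  0.187 ] [0.444  0.0152 0.187 ]
```

Tab, rail ends and band triangulate consistently: the heights come out at 0.187 and 0.19, and the rail length at 0.438 against 0.440. Rail yaw is about 6.1°. Next, the empty carrier and the first swing.

```bash
cat >> h.py <<'E'
def sim(p,yaw,rows):
    p=np.array(p,float)
    for dp,t in rows:
        c,s=np.cos(np.radians(yaw)),np.sin(np.radians(yaw))
        p=p+dp[0]*np.array([c,s,0])+dp[1]*np.array([s,-c,0])+dp[2]*np.array([0,0,-1]);yaw-=t
    return p,yaw,np.hypot(*p[:2])
E
python3 - <<'E'
from h import *
np.set_printoptions(precision=4,suppress=True)
p,y=[.1536,.631,.2215],76.3
for k in range(2):
    p,y,r=sim(p,y,[((-.017,.052,-.006),5.4)]*8 if k==0 else [((-.017,.052,.0),5.4)]*6); print(p,y,r)
for u,v in[(312,228),(355,228),(355,250),(312,250)]: print(atz("top",u,v,.01))
E
```

```text
[0.4244 0.3001 0.2695] 33.099999999999994 0.5197820182402604
[ 0.4328 -0.0238  0.2695] 0.6999999999999975 0.4334804930506466
[ 0.4804 -0.207   0.01  ]
[ 0.4778 -0.3054  0.01  ]
[ 0.4281 -0.3031  0.01  ]
[ 0.4307 -0.2053  0.01  ]
```

```bash
python3 -m inch '{"dp":[[-0.017,0.052,-0.006],[-0.017,0.052,-0.006],[-0.017,0.052,-0.006],[-0.017,0.052,-0.006]],"turn":[5.4,5.4,5.4,5.4]}' -1
```

```text
time_s: 0.6
tool_pos: [0.3221, 0.4904, 0.2462]
tool_rot: [180.0, 0.0, 54.5]
force: [0.8, 0.3, 0.8]
grip_width: 0.0867
```

```bash
python3 -m inch '{"dp":[[-0.016,0.052,-0.005],[-0.016,0.052,-0.005],[-0.016,0.052,-0.005],[-0.015,0.052,0],[-0.015,0.052,0],[-0.014,0.052,0],[-0.012,0.052,0],[-0.01,0.052,0]],"turn":[5.6,5.6,5.6,5.6,5.6,5.6,5.6,5.6]}'
```

```text
time_s: 1.6
tool_pos: [0.4649, 0.0916, 0.2613]
tool_rot: [-180.0, 0.0, 9.7]
force: [0.5, 1.0, 0.6]
grip_width: 0.0869
```

```bash
python3 -m inch '{"dp":[[0,0,0],[0,0,0],[-0.007,0.046,0],[-0.007,0.046,0],[0,0,0]],"turn":[5.4,5.4,0,0,0]}'
python3 - <<'E'
from h import *
print(sensors.get_obs()["tool_pos"])
for n in("scene","top"):
    im=vision.read_camera(n)
    x0,y0=(230,90) if n=="scene" else (150,190)
    cv2.imwrite(f"pics/{n}1.png",cv2.resize(im[y0:y0+120,x0:x0+160],None,fx=5,fy=5,interpolation=cv2.INTER_CUBIC))
E
```

```text
time_s: 2.22
tool_pos: [0.449, -0.0021, 0.2616]
tool_rot: [-180.0, -0.0, -1.3]
force: [0.6, 0.9, 0.2]
grip_width: 0.087
[ 0.4489961  -0.00209489  0.26159858]
```

View pics/scene1.png

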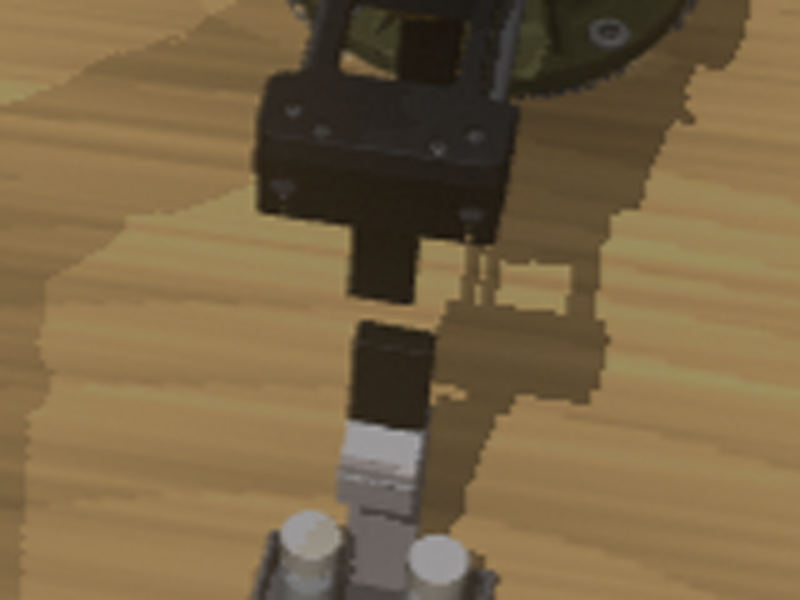

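View pics/top1.png

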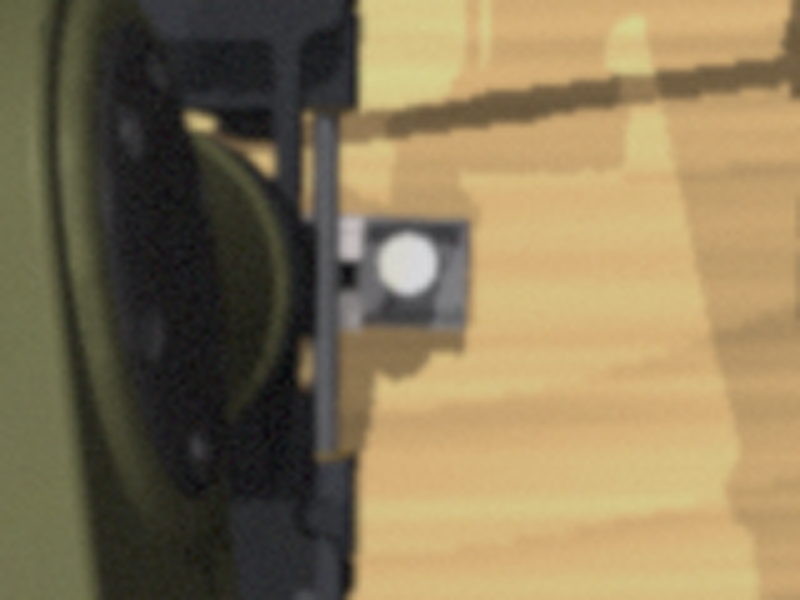

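The open fingers straddle the loaded carrier's tab, which is at about (390,330) in the scene crop. The gripper is in line with it. Going down.

```bash
python3 -m inch '{"dp":[[0.0005,-0.001,0.03],[0,-0.001,0.03],[0,0,0.03],[0,0,0.021],[0,0,0],[0,0,0]],"turn":[0,0,0,0,0,0]}'
python3 -m inch '{"dp":[[0,0,0],[0,0,0],[0,0,0],[0,0,0],[0,0,0],[0,0,0]],"turn":[0,0,0,0,0,0]}' 1 30
```

```text
time_s: 3.08
tool_pos: [0.4507, 0.0045, 0.1513]
tool_rot: [-180.0, -0.1, -0.8]
force: [0.0, 0.1, -0.8]
grip_width: 0.087
time_s: 3.82
tool_pos: [0.4501, 0.0037, 0.1505]
tool_rot: [-180.0, -0.0, -0.9]
force: [0.0, -0.2, 0.4]
grip_width: 0.035
```

```bash
python3 -m inch '{"dp":[[0,0,0],[0,0,0],[0,0,0],[0,0,0],[0,0,0],[0,0,0]],"turn":[0,0,0,0,0,0]}' 1 30
python3 -m inch '{"dp":[[0,0,-0.015],[0,0,-0.03],[0,0,-0.03],[0,0,-0.03],[0,0,-0.015],[0,0,0]],"turn":[0,0,0,0,0,0]}'
python3 - <<'E'
from h import *
for n in("scene","top"):
    im=vision.read_camera(n)
    x0,y0=(200,90) if n=="scene" else (150,170)
    cv2.imwrite(f"pics/{n}2.png",cv2.resize(im[y0:y0+150,x0:x0+200],None,fx=4,fy=4,interpolation=cv2.INTER_CUBIC))
E
```

```text
time_s: 4.58
tool_pos: [0.4501, 0.0037, 0.1505]
tool_rot: [-180.0, -0.0, -0.9]
force: [0.0, 0.7, -0.1]
grip_width: 0.0118
time_s: 5.32
tool_pos: [0.4506, 0.0038, 0.2715]
tool_rot: [-180.0, -0.1, -0.9]
force: [-0.6, -0.4, -2.4]
grip_width: 0.0117
```

View pics/scene2.png

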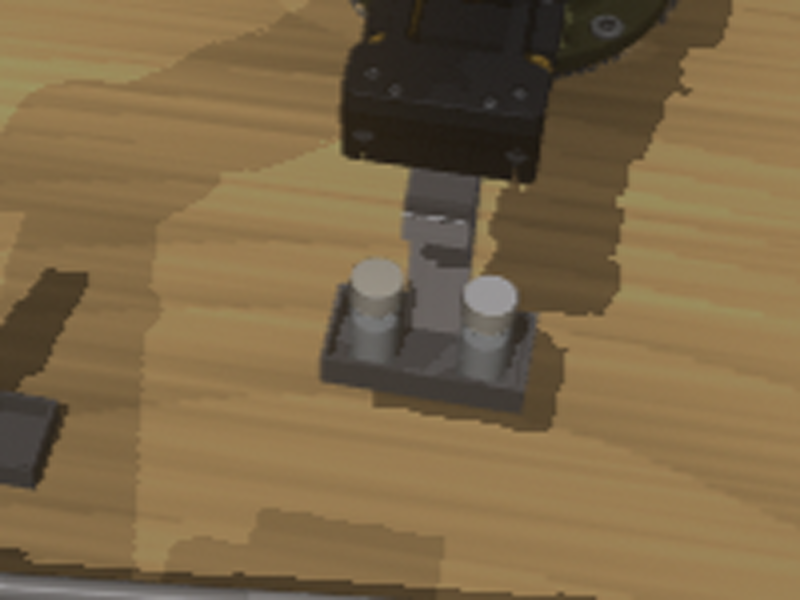

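Grasp is firm (11.8 mm opening), and the scene picture shows the carrier hanging upright with its caps at about (377,275) and (490,295) in the crop. Moving to in front of the rail.

```bash
python3 -m inch '{"dp":[[0.025,0.01,0],[0.035,0.03,0],[0.035,0.035,0],[0.03,0.035,0],[0.014,0.034,0],[0,0,0],[0,0,0],[0,0,0]],"turn":[0,0,0,0,0,-3.5,-3.5,0]}'
python3 - <<'E'
from h import *
print(sensors.get_obs()["tool_pos"],sensors.get_obs()["tool_rot"])
for n in("scene","top"):
    im=vision.read_camera(n)
    x0,y0=(120,120) if n=="scene" else (200,90)
    cv2.imwrite(f"pics/{n}3.png",cv2.resize(im[y0:y0+150,x0:x0+200],None,fx=4,fy=4,interpolation=cv2.INTER_CUBIC))
E
```

```text
time_s: 6.42
tool_pos: [0.5862, -0.1423, 0.2689]
tool_rot: [-180.0, 0.2, 6.1]
force: [0.7, 0.3, -0.4]
grip_width: 0.0116
[ 0.58616156 -0.14232733  0.26892845] [-1.79977678e+02  1.54250134e-01  6.06246274e+00]
```

View pics/scene3.png

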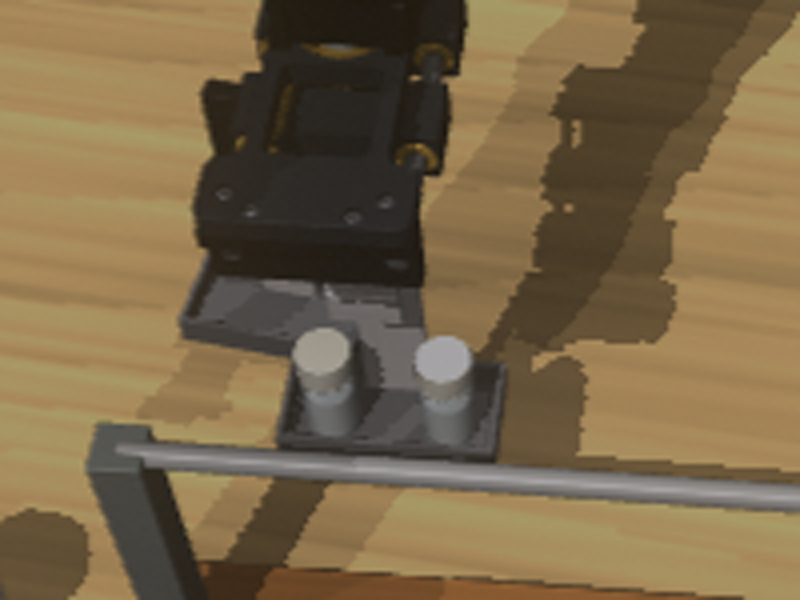

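View pics/top3.png

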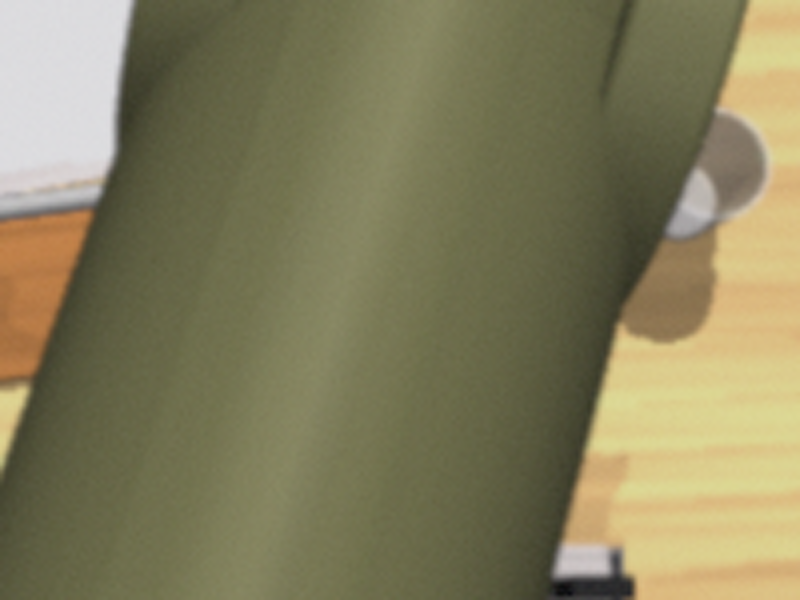

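Run:
```python
from h import *
print(atz("scene",120+384.5/4-.5,120+356/4-.5,.178))
a=atz("scene",120+323.5/4-.5,120+352/4-.5,.178);b=atz("scene",120+445.5/4-.5,120+360/4-.5,.178)
d=b-a;print(a,b,np.degrees(np.arctan2(-d[0],d[1])))
```

```text
[ 0.59090036 -0.14450419  0.178     ]
[ 0.59375189 -0.17157238  0.178     ] [ 0.5880615  -0.11755315  0.178     ] 6.013366048164221
```

```bash
python3 -m inch '{"dp":[[0,0,0.007],[0,0,0.006],[0.01,0,0],[0.015,0,0],[0.018,0,0],[0.015,0,0],[0.013,0,0],[0,0,0]],"turn":[0,0,0,0,0,0,0,0]}'
python3 - <<'E'
from h import *
im=vision.read_camera("scene")
x0,y0=(120,120)
cv2.imwrite(f"pics/scene4.png",cv2.resize(im[y0:y0+150,x0:x0+200],None,fx=4,fy=4,interpolation=cv2.INTER_CUBIC))
E
```

```text
time_s: 7.52
tool_pos: [0.6585, -0.1343, 0.2569]
tool_rot: [180.0, 0.0, 6.2]
force: [0.4, 0.3, -1.1]
grip_width: 0.0118
```

View pics/scene4.png

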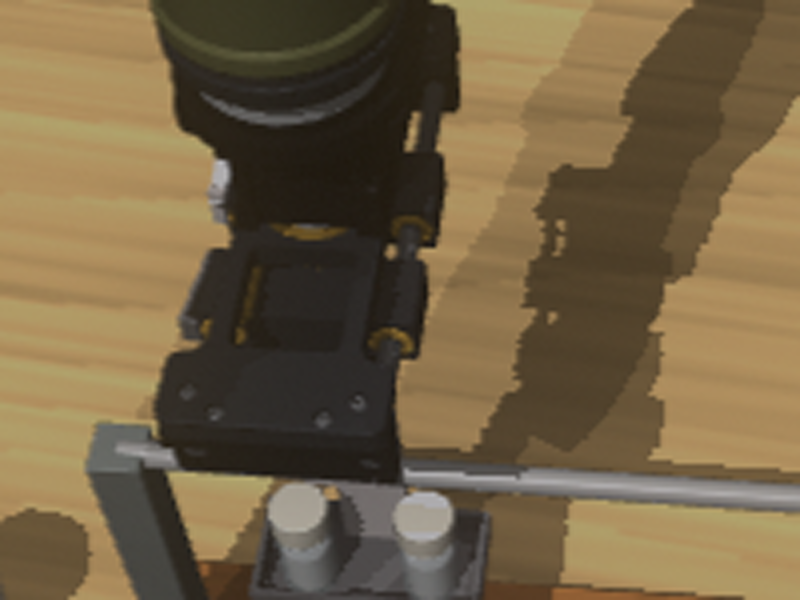

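```bash
python3 -m inch '{"dp":[[0,0,0.01],[0,0,0.01],[0,0,0.01],[0,0,0.007],[0,0,0],[0,0,0]],"turn":[0,0,0,0,0,0]}'
python3 -m inch '{"dp":[[0,0,0.002],[0,0,0.001],[0,0,0]],"turn":[0,0,0]}'
```

```text
time_s: 8.32
tool_pos: [0.6576, -0.1349, 0.2209]
tool_rot: [180.0, -0.0, 6.1]
force: [0.5, -0.2, -0.9]
grip_width: 0.0115
time_s: 8.7
tool_pos: [0.6574, -0.1348, 0.2175]
tool_rot: [-180.0, -0.0, 6.1]
force: [0.8, 0.4, -1.5]
grip_width: 0.0123
```

```bash
python3 -m inch '{"dp":[[0,0,0.002],[0,0,0],[0,0,0]],"turn":[0,0,0]}'
python3 -m inch '{"dp":[[0,0,0.002],[0,0,0],[0,0,0]],"turn":[0,0,0]}'
```

```text
time_s: 9.07
tool_pos: [0.6575, -0.1348, 0.2156]
tool_rot: [-180.0, -0.0, 6.1]
force: [0.8, 0.2, -0.9]
grip_width: 0.0115
time_s: 9.45
tool_pos: [0.6575, -0.1349, 0.2138]
tool_rot: [180.0, -0.0, 6.1]
force: [-0.2, -0.3, 0.7]
grip_width: 0.0116
```

```bash
python3 -m inch '{"dp":[[0,0,-0.0045],[0,-0.008,0],[0,-0.014,0],[0,-0.018,0],[0,-0.018,0],[0,-0.018,0],[0,-0.014,0],[0,0,0]],"turn":[0,0,0,0,0,0,0,0]}'
```

```text
time_s: 10.45
tool_pos: [0.6479, -0.0432, 0.218]
tool_rot: [-180.0, -0.0, 6.3]
force: [0.4, -0.5, -0.5]
grip_width: 0.0117
```

```bash
python3 -m inch '{"dp":[[0,-0.01,0],[0,-0.016,0],[0,-0.018,0],[0,-0.018,0],[0,-0.018,0],[0,-0.016,0],[0,-0.01,0],[0,0,0]],"turn":[0,0,0,0,0,0,0,0]}'
python3 - <<'E'
from h import *
for n in("scene","top"):
    im=vision.read_camera(n)
    x0,y0=(240,150) if n=="scene" else (120,90)
    cv2.imwrite(f"pics/{n}5.png",cv2.resize(im[y0:y0+150,x0:x0+200],None,fx=4,fy=4,interpolation=cv2.INTER_CUBIC))
E
```

```text
time_s: 11.45
tool_pos: [0.6365, 0.0612, 0.218]
tool_rot: [-180.0, -0.0, 6.2]
force: [1.0, -0.5, -1.4]
grip_width: 0.0117
```

View pics/scene5.png

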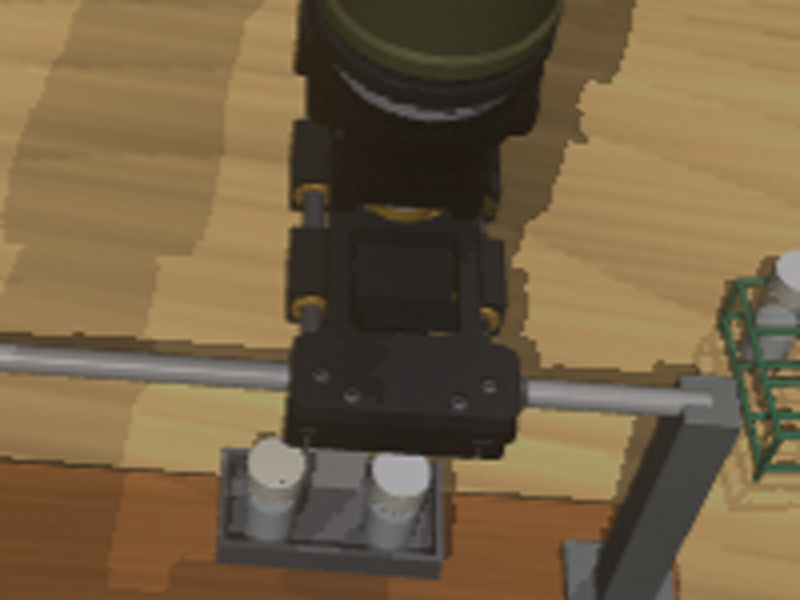

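Run:
```python
from h import *
a=atz("scene",240+277.5/4-.5,150+460/4-.5,.1275);b=atz("scene",240+402.5/4-.5,150+474/4-.5,.1275)
print(a,b,(a+b)/2)
```

```text
[0.64281507 0.03119484 0.1275    ] [0.63958073 0.0850133  0.1275    ] [0.6411979  0.05810407 0.1275    ]
```

```bash
python3 -m inch '{"dp":[[0,-0.004,0],[0,-0.003,0],[0,0,0.001],[0,0,0.001],[0,0,0],[0,0,0]],"turn":[0,0,0,0,0,0]}'
```

```text
time_s: 12.3
tool_pos: [0.6358, 0.0669, 0.2161]
tool_rot: [-180.0, -0.0, 6.1]
force: [0.9, 0.7, -1.4]
grip_width: 0.0116
```

```bash
python3 -m inch '{"dp":[[0,0,0.0005],[0,0,0],[0,0,0]],"turn":[0,0,0]}'
```

```text
time_s: 12.68
tool_pos: [0.6358, 0.067, 0.2156]
tool_rot: [-180.0, -0.0, 6.1]
force: [-0.3, 0.4, -1.5]
grip_width: 0.0121
```

```bash
python3 -m inch '{"dp":[[0,0,0.001],[0,0,0],[0,0,0]],"turn":[0,0,0]}';python3 -m inch '{"dp":[[0,0,0.001],[0,0,0],[0,0,0]],"turn":[0,0,0]}'
```

```text
time_s: 13.05
tool_pos: [0.6358, 0.067, 0.2146]
tool_rot: [-180.0, -0.0, 6.1]
force: [0.3, 0.7, -1.6]
grip_width: 0.0115
time_s: 13.42
tool_pos: [0.6359, 0.067, 0.2138]
tool_rot: [-180.0, -0.0, 6.1]
force: [-0.7, -0.4, 1.0]
grip_width: 0.0119
```

Contact now carries the weight, so I'll open the gripper slowly and then rise straight up.

```bash
python3 -m inch '{"dp":[[0,0,0],[0,0,0],[0,0,0],[0,0,0]],"turn":[0,0,0,0]}' 0.6; python3 -m inch '{"dp":[[0,0,0],[0,0,0],[0,0,0],[0,0,0],[0,0,0],[0,0,0],[0,0,0],[0,0,0]],"turn":[0,0,0,0,0,0,0,0]}' -0.6
python3 - <<'E'
from h import *
im=vision.read_camera("scene")
x0,y0=(240,150)
cv2.imwrite(f"pics/scene6.png",cv2.resize(im[y0:y0+150,x0:x0+200],None,fx=4,fy=4,interpolation=cv2.INTER_CUBIC))
E
```

```text
time_s: 13.92
tool_pos: [0.6358, 0.067, 0.2136]
tool_rot: [-180.0, -0.0, 6.1]
force: [-0.3, -0.4, -1.4]
grip_width: 0.0174
time_s: 14.92
tool_pos: [0.6358, 0.0671, 0.2136]
tool_rot: [-180.0, -0.0, 6.1]
force: [-0.1, 0.7, -0.2]
grip_width: 0.0689
```

View pics/scene6.png

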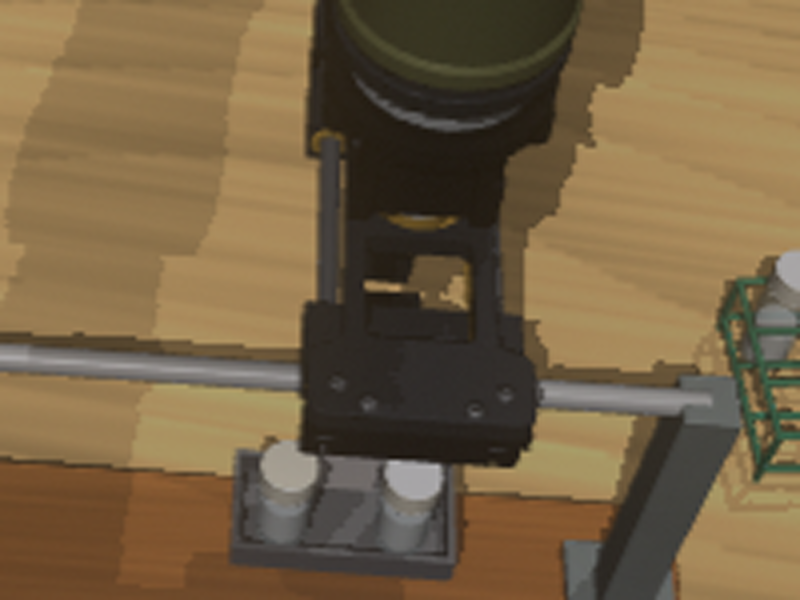

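The carrier hangs level, with caps at about (289,463) and (412,480) in the crop. Rising and backing off to clear the view.

```bash
python3 -m inch '{"dp":[[0,0,-0.01],[0,0,-0.02],[0,0,-0.03],[0,0,-0.03],[0,0,-0.03],[0,0,-0.03],[0,0,0],[0,0,0]],"turn":[0,0,0,0,0,0,0,0]}' -
python3 -m inch '{"dp":[[-0.02,-0.03,0],[-0.03,-0.05,0],[-0.03,-0.05,0],[-0.03,-0.05,0],[-0.03,-0.05,0],[-0.02,-0.03,0],[0,0,0]],"turn":[0,0,0,0,0,0,0]}'
python3 - <<'E'
from h import *
for n in("scene","top"):
    im=vision.read_camera(n)
    cv2.imwrite(f"pics/{n}7f.png",im)
    x0,y0=(240,150) if n=="scene" else (100,90)
    cv2.imwrite(f"pics/{n}7.png",cv2.resize(im[y0:y0+150,x0:x0+200],None,fx=4,fy=4,interpolation=cv2.INTER_CUBIC))
E
```

```text
time_s: 15.98
tool_pos: [0.6357, 0.0669, 0.3638]
tool_rot: [-180.0, -0.0, 6.1]
force: [-0.1, -0.3, -0.1]
grip_width: 0.0697
time_s: 16.85
tool_pos: [0.4459, 0.3117, 0.3623]
tool_rot: [180.0, 0.1, 6.5]
force: [0.7, -0.3, 0.7]
grip_width: 0.07
```

View pics/scene7.png

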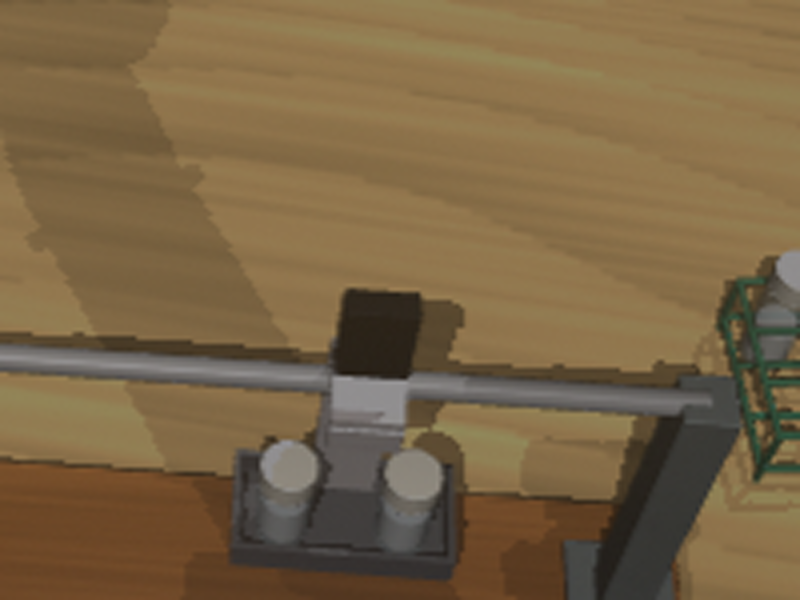

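View pics/top7f.png

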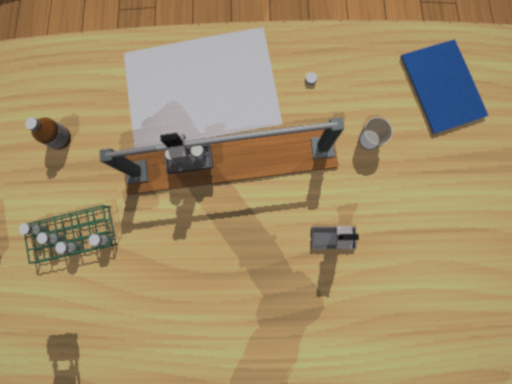

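View pics/scene7f.png

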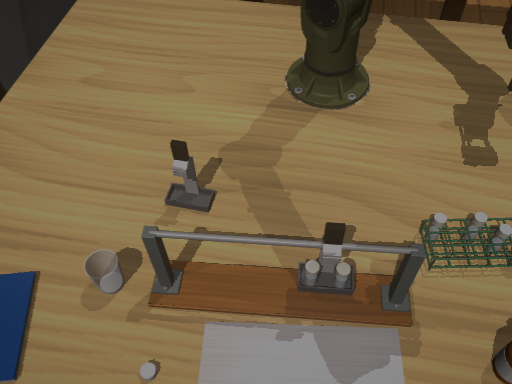

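The carrier hangs over the band: the tab is at about (334,235) in the scene picture and (172,139) in the top one. The empty carrier hasn't moved. Checking the position along the rail.

Run:
```python
from h import *
m=np.array([.6444,-.0197,.19]);x=np.array([np.cos(.107),np.sin(.107),0]);y=np.array([-np.sin(.107),np.cos(.107),0])
bd=np.array([.6354,.0648,.19])
a=atz("scene",240+289.5/4-.5,150+463/4-.5,.123);b=atz("scene",240+412.5/4-.5,150+471/4-.5,.123)
t=atz("scene",240+383/4-.5,150+303/4-.5,.25)
for n,P in(("caps",(a+b)/2),("tab",t)): print(n,P,(P-bd)@y,(P-m)@x)
d=b-a;print(np.degrees(np.arctan2(-d[0],d[1])))
o=sensors.get_obs();print(o["time_s"])
im=cv2.imread("pics/top7f.png");cv2.imwrite("pics/t8.png",cv2.resize(im[120:180,150:230],None,fx=8,fy=8,interpolation=cv2.INTER_CUBIC))
```

```text
caps [0.63779476 0.06292768 0.123     ] -0.002117361264419509 0.002256835287173629
tab [0.636068   0.06327358 0.25      ] -0.001589031423393414 0.0005768901835877346
6.486269939556923
16.95
```

View pics/t8.png

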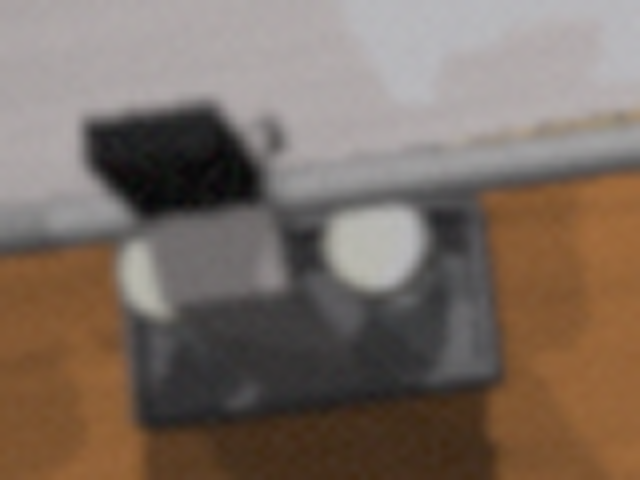

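Hook is about 2 mm from the band's centre, within 0–2 mm across the rail, square to it, and the band is hidden under the hook in both views. Handing in.

Run:
```python
from h import *
print(env.sign_off())
```

```text
the job is handed in; nothing more can be done
None
```

The two-vial carrier now hangs freely over the black band, and I handed the job in at about 17 s of the 51 s allowed. No verdict was reported.

I gripped the carrier by its tab and hooked it over the rail about 120 mm right of the middle. I then slid it left to the band with the hook about 12 mm above the rail's axis. There I lowered it until the force reading showed the rail taking the weight, opened the gripper and backed off.

**Last checks, from the scene camera:**
- **Along the rail:** the hook is about 2 mm right of the band's centre (1.6 mm by the tab, 2.1 mm by the caps), within the 15 mm allowed.
- **Across the rail:** it is within about 2 mm of the rail's axis.
- **Squareness:** the carrier's yaw is 6.5° against the rail's 6.1°.
- **Empty carrier:** it looks unmoved in both cameras; I did not measure it again.

**Disagreements:** the two cameras differed by up to about 4 mm on the rail's ends. After the grasp, my two estimates of the carrier's offset along the tab differed by 1 to 2 mm. Lowering at the band met contact at the plain-rail height, not the roughly 2.5 mm higher I had expected over the band. The pictures still show the hook covering the band.

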